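# Stand the slumped boards back in the rack

## Robot

A 6-joint arm with a two-finger parallel gripper is mounted at the origin on the work surface. World frame = base frame: x ahead of the robot, y to its left, z up, the work surface at z = 0. Lengths are in m, angles in degrees, forces in N, time in s.
With the tool pointing down it reaches from about 0.25 to 0.725 m from the base axis. Payload 9.7 kg.
Tool frame: the origin (TCP) lies between the finger pads; the fingertips stand bot.tcp_to_tips ahead of it and the grasp point (between the pads) lies 2 mm behind it (bot.tcp_to_tips is the distance from the TCP to the fingertips, in m); z points along the fingers, y is the line along which they close (so a half turn about z gives the same grasp; the last joint's range is limited). The gripper opens to 85 mm and grips with 20 to 120 N. Pads are 22 mm wide; open, the fingers measure 114 mm over their backs; the gripper's body (76 mm by 85 mm) begins 54 mm behind the grasp point. The pads swing forward as they close: fully open they stand 13 mm farther back than shut.
Start: joints at [75.917, 4.979, 10.078, 95.1, 0, 90], TCP at [0.134, 0.533, 0.248] pointing down, gripper open.
Joint ranges: [-179.16, 179.16], [-48.56, 103.87], [-65.8, 70.77], [-126.05, 130.52], [-82.76, 87.17], [-180, 180]. Speed limits (degrees/s): [127.2, 127.2, 147.25, 180, 180, 180].

## Interface

Orientations are given as [roll, pitch, yaw] about the fixed x, y, z axes, in that order (R = Rz(yaw) Ry(pitch) Rx(roll)).
In Python, from workcell import sensors, camera, camera_params, bot gives the robot as it stands.
- The arm moves only by the tool apply_moves, never from a script. Its argument "motion" is a list of rows, each an object with "jaw": the opening, from -1 (shut) to 1 (fully open); "xyz": the shift along the tool's x, y, z in mm, a list of three; "twist": the turn about the tool's z in rad. A call has 1 to 5 rows; each row is the pose to reach, as a shift and turn from the pose commanded when the call began, along the tool's axes at that moment; what a row does not reach only later rows make up. A row lasts 1/8 s, in which the tool goes at most 62.5 mm and 10.7 degrees, less where a joint would pass 70% of its speed; a pose out of reach is approached as far as the arm can. A call with a gripper value outside its range is refused whole. The fingers move at their own pace and stop on an object; "grip_force" is the grip in N (left out, the last holds). Time passes only in rows, so rows that repeat a pose let the fingers close. It gives the time, the measured TCP pose, the force, the opening and the grip force at its end, in the units of the state.
- sensors.get_obs(): the state, without advancing time (a new reading comes with each control period).
- camera(name): name is "scene" or "top"; returns (picture, depth): 384x512x3 uint8, red, green, blue; 384x512 float32, m along the optical axis (not along the pixel's ray), 0 where there is no reading.
- camera_params(name): a dict with "mtx" (3x3 intrinsics, pixels), "k1" (the pictures are not rectified: a ray, as slopes to the right and down, at radius r is drawn at 1 + k1 r^2 times it, then the intrinsics apply), "rvec" (rotation vector, rad) and "tvec" (3), from world to camera coordinates, as OpenCV has them. Camera axes: x right, y down, z forward; pixel columns grow to the right and rows downward; lengths in m; the calibration is good to about 2 mm. A picture is of the moment at which its call begins. camera_params takes no time and is no camera call.
- bot.job_done(): hands the job in; it is judged then, once.
The state is a dict: "time": time; "q": joint angles; "qd": joint speeds; "joint_efforts": joint torques, N m; "ee_pos": TCP position; "tcp_rot": TCP orientation; "wrist_force": force on the tool from outside, world axes, zero at the start; "torque": the same for the moment, N m; "opening": finger opening in m; "grasp_force": force on a finger pad.
Only numpy, scipy, OpenCV 4.12 (cv2) and the standard library are available. Lean on these libraries where they do the work, as an engineer would, in place of code of your own. Each camera call takes 0.05 s, during which the arm holds its last target. There are 200 camera calls.

## Task

In the drying rack, two wooden boards (a rectangular chopping board and a paddle board with a handle) have slumped forward towards the robot. Push each of them at its upper part with the fingertips, up and over, until it leans back on the rack's rear wire like the metal tray does; do not lift them, keep their feet where they stand in the rack's channel, and leave the tray, bottle, tumbler and mug alone. Finish with the robot clear of everything.

Things in the scene. Friction and masses are not known exactly. Their poses are not given: they have to be found in the camera images.
- rack: Fixed dish-drying rack: steel wire on a grey drip tray 170 mm deep (x) by 470 mm wide (y). Origin: centre of its underside, on the counter; x points level away from the robot (rear), y along its length, z up. Two boards and a tray stand in it side by side along y, about 140 mm apart, in any order.
- rack_channel (a point): Middle of the channel for the boards' feet, above the rack's origin, on the rack's flat floor 8 mm above the counter. It runs along y between two low rails 36 mm apart (tops 18 mm above the counter).
- rack_front (a point): Middle of the front rest wire: 8 mm thick, level along y, x = -41 mm, 92 mm above the counter. A slumped board leans about 20 degrees forward on it.
- rack_rear (a point): Middle of the rear rest wire: 8 mm thick, level along y, x = +35 mm, 92 mm above the counter. A board put back leans about 16 degrees on it; a board falls onto it by itself once tipped about 5 degrees past upright.
- board: Rectangular pale-wood chopping board, 14 mm thick, 130 mm wide, 190 mm tall, about 0.2 kg, loose. Origin: centre of its lower edge (its foot); its z axis runs up the board, y along its width, x through its thickness to the rear. At the start it leans forward: its top is about 65 mm nearer the robot than its foot and about 190 mm above the counter.
- board_top (a point): Centre of the top edge of the chopping board, 190 mm up the board from its origin.
- paddle: Darker wooden paddle board, 14 mm thick: blade 120 mm wide and 135 mm tall with a handle 40 mm wide on top, 200 mm tall in all, about 0.2 kg, loose. Origin: centre of its lower edge (its foot); its z axis runs up the board, y along its width, x through its thickness to the rear. At the start it leans forward: its top is about 70 mm nearer the robot than its foot and about 200 mm above the counter.
- paddle_top (a point): Centre of the top end of the paddle board's handle, 200 mm up the board from its origin.
- tray: Small rimmed aluminium baking tray, 14 mm deep, 130 mm wide, 170 mm tall, loose, already leaning back on the rear wire; to be left so. Origin: centre of its lower edge; z up the tray, x to the rear.
- tray_top (a point): Centre of the tray's top edge, 170 mm up the tray from its origin.
- soap: Bystander: blue washing-up bottle, 64 mm across, 190 mm tall, beyond the rack's left (+y) end. Origin: centre of its underside.
- tumbler: Bystander: pale green tumbler, 74 mm across, 120 mm tall, beyond the rack's right (-y) end. Origin: centre of its underside.
- mug: Bystander: white mug, 76 mm across plus a handle at its +y side, 85 mm tall, in front of the rack (robot side). Origin: centre of its underside.
Things that resemble listed ones, but are neither listed nor needed, are in the scene too. What is shaped like the paddle but green or turquoise is not meant. Leave any purple look-alike of the board alone.

How it is judged:
By the outcome, as a careful person would: the job done as asked, in the order asked, and still so for the second after the job is handed in, with the robot touching nothing.
It also fails if it takes over 48 s, if anything falls off the work surface, if the arm or the gripper's body presses on something with over 40 N, if the wrist force passes 120 N, or if a joint passes its speed limit or range.

## Working session

There is one attempt and no reset: what is moved stays moved. The work goes in short steps, Python scripts to look and compute and a tool call to move; the robot and the scene stay as the last step left them, time stands still between calls to the robot, and variables do not carry over. Pictures are saved under pics/ and viewed, at most 10 in all, crops included, and the job is handed in when it is done.

Besides the shell and the picture viewer there is one more tool, called after "Call:" by a JSON object that holds its "name" and its "arguments", one argument or row to a line. apply_moves: Moves the arm, as the interface text tells. Its arguments: {"type":"object","properties":{"motion":{"type":"array","items":{"type":"object","properties":{"jaw":{"type":"number"},"xyz":{"type":"array","items":{"type":"number"}},"twist":{"type":"number"}}}},"grip_force":{"type":"number"}},"required":["motion"]}

```bash
mkdir -p pics; ls; cat > h.py <<'E'
import numpy as np, cv2
from workcell import sensors, camera, camera_params, bot
def world(name,depth):
    p=camera_params(name);K=np.array(p["mtx"],float);k1=p["k1"]
    h,w=depth.shape;u,v=np.meshgrid(np.arange(w),np.arange(h))
    pts=np.stack([u,v],-1).reshape(-1,1,2).astype(float)
    n=cv2.undistortPoints(pts,K,np.array([k1,0,0,0.])).reshape(h,w,2)
    c=np.dstack([n*depth[...,None],depth])
    R=cv2.Rodrigues(np.array(p["rvec"],float))[0];t=np.array(p["tvec"],float).ravel()
    return (c-t)@R
E
python3 - <<'E'
from h import *
for n in ("scene","top"):
    im,d=camera(n);cv2.imwrite(f"pics/{n}0.png",im[...,::-1]);np.savez(f"{n}0.npz",im=im,d=d)
    p=camera_params(n);R=cv2.Rodrigues(np.array(p["rvec"],float))[0];print(n,-R.T@np.array(p["tvec"]).ravel(),R[2],p["k1"])
print(sensors.get_obs(),bot.tcp_to_tips)
E
```

```text
pics
scene [1.01399377 0.75043918 1.44487283] [-0.29770372 -0.45942011 -0.83684267] -0.10356857360599293
top [0.36353885 0.06451563 1.42245559] [ 0.15884736 -0.00407617 -0.98729474] -0.09016482699570223
{'time': 0.1, 'q': array([7.59162835e+01, 5.00927552e+00, 1.00394041e+01, 9.50992876e+01,
       4.15533879e-04, 8.99998190e+01]), 'qd': array([-0.04748038, -0.02140008,  0.12056403,  0.05263707, -0.0115066 ,
       -0.06005527]), 'joint_efforts': array([-6.38098954e-04, -5.21562195e+01,  4.65652871e+01,  1.61666778e-02,
       -2.19455114e-05,  1.52772702e-05]), 'ee_pos': array([0.13379119, 0.53329446, 0.24764489]), 'tcp_rot': array([-1.79930841e+02, -4.15752057e-04,  1.65916464e+02]), 'wrist_force': array([-0.06072367, -0.31324636, -0.08556422]), 'torque': array([-0.00852509,  0.01619532,  0.00635753]), 'grasp_force': 0.0, 'opening': 0.08574763140118165} 0.017
```

View pics/scene0.png

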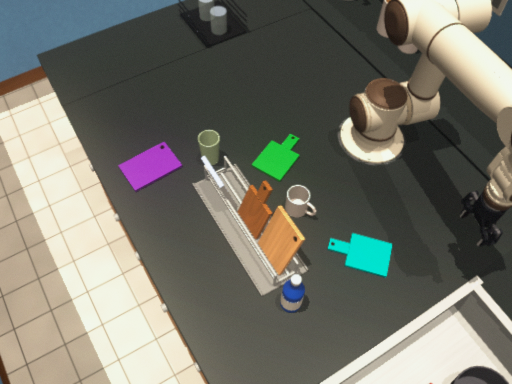

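View pics/top0.png

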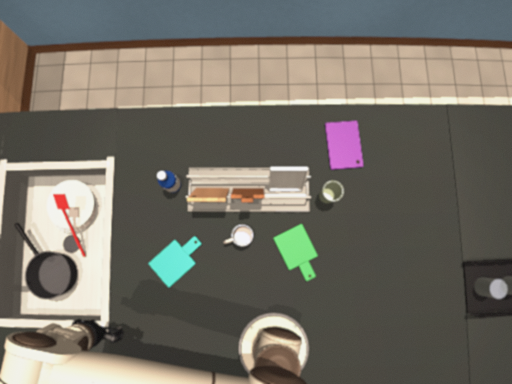

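The scene view shows the board at about (282,240), the paddle at (255,208) and the tray at (212,172). The mug is in front at (298,200), the bottle at (292,293) and the tumbler at (208,147). The top view shows them in one row from the bottle side: board (208,196), paddle (247,196), tray (288,180).

```bash
python3 - <<'E'
from h import *
z=np.load("scene0.npz");W=world("scene",z["d"]);hsv=cv2.cvtColor(z["im"],cv2.COLOR_RGB2HSV)
z2=np.load("top0.npz");W2=world("top",z2["d"]);hsv2=cv2.cvtColor(z2["im"],cv2.COLOR_RGB2HSV)
def rep(n,P):
    o=np.argsort(P[:,2]);P=P[o];k=max(5,len(P)//25)
    print(n,len(P),"min",np.percentile(P,1,0).round(3),"max",np.percentile(P,99,0).round(3),"toppts",P[-k:].mean(0).round(3),"med",np.median(P,0).round(3))
for nm,W_,hs in(("scene",W,hsv),("top",W2,hsv2)):
    wood=(hs[...,0]<22)&(hs[...,1]>90)&(W_[...,2]>.02)&(W_[...,2]<.25)&(W_[...,0]>.3)&(W_[...,0]<.8)&(abs(W_[...,1])<.4)
    n,l,s,c=cv2.connectedComponentsWithStats(wood.astype(np.uint8))
    for i in range(1,n):
        if s[i,4]>25: print(nm,c[i].round(),np.median(hs[l==i],0)); rep("  wood",W_[l==i])
# boxes for others
def box(nm,W_,r0,r1,c0,c1,zmin):
    P=W_[r0:r1,c0:c1].reshape(-1,3);rep(nm,P[(P[:,2]>zmin)&(P[:,2]<.3)])
box("mug s",W,180,222,280,322,.03);box("mug t",W2,222,250,222,256,.03)
box("soap s",W,272,315,278,308,.03);box("soap t",W2,165,195,153,183,.03)
box("tray s",W,150,192,198,226,.12);box("tray t",W2,160,192,266,312,.10)
box("tumb s",W,128,165,196,222,.03)
box("front",W2,196,215,186,312,.06);box("rack t",W2,160,215,184,314,.005)
# plane fits
im=z["im"]
E
```

```text
scene [256. 208.] [ 12. 179. 153.]
  wood 1171 min [0.527 0.03  0.022] max [0.602 0.148 0.2  ] toppts [0.534 0.089 0.199] med [0.571 0.093 0.103]
scene [280. 240.] [ 15. 153. 214.]
  wood 1651 min [0.532 0.163 0.022] max [0.605 0.292 0.192] toppts [0.539 0.216 0.191] med [0.57  0.231 0.115]
top [209. 194.] [ 13. 125. 185.]
  wood 444 min [0.529 0.161 0.03 ] max [0.601 0.285 0.192] toppts [0.54  0.216 0.192] med [0.561 0.223 0.141]
top [247. 194.] [ 11. 153. 134.]
  wood 334 min [0.526 0.032 0.046] max [0.592 0.144 0.202] toppts [0.532 0.092 0.202] med [0.559 0.087 0.134]
mug s 603 min [0.383 0.074 0.031] max [0.55  0.22  0.192] toppts [0.539 0.198 0.192] med [0.428 0.13  0.07 ]
mug t 126 min [0.382 0.073 0.033] max [0.454 0.176 0.09 ] toppts [0.436 0.131 0.09 ] med [0.413 0.128 0.082]
soap s 662 min [0.578 0.31  0.031] max [0.655 0.413 0.193] toppts [0.625 0.381 0.192] med [0.633 0.391 0.124]
soap t 360 min [0.591 0.349 0.031] max [0.65  0.407 0.194] toppts [0.625 0.381 0.194] med [0.613 0.37  0.127]
tray s 186 min [ 0.631 -0.122  0.141] max [0.649 0.008 0.178] toppts [ 0.639 -0.069  0.178] med [ 0.641 -0.044  0.172]
tray t 402 min [ 0.619 -0.122  0.101] max [0.647 0.006 0.177] toppts [ 0.638 -0.063  0.177] med [ 0.634 -0.06   0.142]
tumb s 580 min [ 0.536 -0.256  0.034] max [ 0.644 -0.092  0.176] toppts [ 0.639 -0.104  0.175] med [ 0.572 -0.212  0.09 ]
front 454 min [ 0.526 -0.136  0.09 ] max [0.559 0.291 0.202] toppts [0.533 0.089 0.201] med [0.543 0.165 0.185]
rack t 4957 min [ 0.511 -0.143  0.005] max [0.689 0.312 0.193] toppts [0.536 0.188 0.191] med [0.595 0.082 0.014]
```

```bash
python3 - <<'E'
from h import *
z=np.load("scene0.npz");W=world("scene",z["d"]);hs=cv2.cvtColor(z["im"],cv2.COLOR_RGB2HSV)
wood=(hs[...,0]<22)&(hs[...,1]>90)&(W[...,2]>.03)&(W[...,2]<.25)&(W[...,0]>.3)&(abs(W[...,1])<.4)
for y0,y1 in((.155,.30),(.02,.155)):
    P=W[wood&(W[...,1]>y0)&(W[...,1]<y1)]
    for _ in range(4):
        c=P.mean(0);n=np.linalg.svd(P-c,full_matrices=False)[2][2];r=abs((P-c)@n);P=P[r<max(.002,np.median(r)*2)]
    n*=np.sign(-n[0]);print("n",n.round(3),"lean",np.degrees(np.arcsin(-n[2])).round(1),"yaw",np.degrees(np.arctan2(n[1],n[0])).round(1),len(P))
    for zz in(.03,.1,.18):
        for y in((y0+y1)/2,):print(zz,y,"front x",(c[0]-((y-c[1])*n[1]+(zz-c[2])*n[2])/n[0]).round(4))
z=np.load("top0.npz");V=world("top",z["d"])
for nm,A in(("s",W),("t",V)):
    P=A.reshape(-1,3);m=(abs(P[:,2]-.092)<.006)&(P[:,0]>.5)&(P[:,0]<.58)&(P[:,1]>-.15)&(P[:,1]<.32);Q=P[m]
    if len(Q)>10:print(nm,len(Q),np.polyfit(Q[:,1],Q[:,0],1))
E
```

```text
n [-0.938  0.015 -0.346] lean 20.2 yaw 179.1 1000
0.03 0.22749999999999998 front x 0.6012
0.1 0.22749999999999998 front x 0.5754
0.18 0.22749999999999998 front x 0.5459
n [-0.939  0.014 -0.345] lean 20.2 yaw 179.2 632
0.03 0.0875 front x 0.5981
0.1 0.0875 front x 0.5724
0.18 0.0875 front x 0.543
s 271 [0.05022732 0.56256382]
t 125 [0.07569765 0.5597389 ]
```

Call:
{"name": "apply_moves", "arguments": {
  "motion": [
    {"xyz": [-45, 0, 0], "twist": -0.12, "jaw": -1},
    {"xyz": [-100, 0, 0], "twist": -0.246, "jaw": -1},
    {"xyz": [-150, -20, 0], "twist": -0.246, "jaw": -1},
    {"xyz": [-195, -55, 0], "twist": -0.246, "jaw": -1},
    {"xyz": [-240, -90, 0], "twist": -0.246, "jaw": -1}
  ]
}}

```text
time: 0.72
ee_pos: [0.3456, 0.3863, 0.2477]
tcp_rot: [-180.0, -0.0, -180.0]
wrist_force: [0.5, 0.4, 1.2]
opening: 0.0001
grasp_force: 0.0
```

Call:
{"name": "apply_moves", "arguments": {
  "motion": [
    {"xyz": [-33, -40, 0], "jaw": -1},
    {"xyz": [-67, -80, 0], "jaw": -1},
    {"xyz": [-100, -120, 15], "jaw": -1},
    {"xyz": [-130, -159, 45], "jaw": -1},
    {"xyz": [-139, -159, 76], "jaw": -1}
  ]
}}

```text
validation failed for argument at $.mo...
```

Call:
{"name": "apply_moves", "arguments": {
  "motion": [
    {"xyz": [-10, 0, 0], "jaw": -1},
    {"xyz": [-18, 0, 0], "jaw": -1},
    {"xyz": [-26, 0, 0], "jaw": -1},
    {"xyz": [-34, 0, 0], "jaw": -1},
    {"xyz": [-42, 0, 0], "jaw": -1}
  ]
}}

```text
validation failed for argument at $.mo...
```

Call:
{"name": "apply_moves", "arguments": {
  "motion": [
    {"xyz": [-33, -40, 0], "twist": 0, "jaw": -1},
    {"xyz": [-67, -80, 0], "twist": 0, "jaw": -1},
    {"xyz": [-100, -120, 15], "twist": 0, "jaw": -1},
    {"xyz": [-130, -159, 45], "twist": 0, "jaw": -1},
    {"xyz": [-139, -159, 76], "twist": 0, "jaw": -1}
  ]
}}

```text
time: 1.35
ee_pos: [0.4852, 0.2263, 0.1713]
tcp_rot: [-180.0, 0.0, 179.8]
wrist_force: [0.4, 1.1, -1.2]
opening: 0.0003
grasp_force: 0.0
```

Call:
{"name": "apply_moves", "arguments": {
  "motion": [
    {"xyz": [-10, 0, 0], "twist": 0, "jaw": -1},
    {"xyz": [-18, 0, 0], "twist": 0, "jaw": -1},
    {"xyz": [-26, 0, 0], "twist": 0, "jaw": -1},
    {"xyz": [-34, 0, 0], "twist": 0, "jaw": -1},
    {"xyz": [-42, 0, 0], "twist": 0, "jaw": -1}
  ]
}}

```text
time: 1.98
ee_pos: [0.5263, 0.2291, 0.1728]
tcp_rot: [180.0, 0.0, -180.0]
wrist_force: [-0.1, -0.2, -0.3]
opening: -0.0
grasp_force: 0.2
```

Call:
{"name": "apply_moves", "arguments": {
  "motion": [
    {"xyz": [-8, 0, 0], "twist": 0, "jaw": -1},
    {"xyz": [-16, 0, 0], "twist": 0, "jaw": -1},
    {"xyz": [-24, 0, 0], "twist": 0, "jaw": -1},
    {"xyz": [-32, 0, 0], "twist": 0, "jaw": -1},
    {"xyz": [-40, 0, 0], "twist": 0, "jaw": -1}
  ]
}}

```text
time: 2.6
ee_pos: [0.5672, 0.2287, 0.1751]
tcp_rot: [179.9, 0.3, 180.0]
wrist_force: [-1.0, -2.3, 16.9]
opening: 0.0003
grasp_force: 1.4
```

```bash
python3 - <<'E'
from h import *
im,d=camera("scene");cv2.imwrite("pics/s1.png",cv2.resize(im[130:320,170:340,::-1],None,fx=3,fy=3))
print(sensors.get_obs()["wrist_force"],sensors.get_obs()["ee_pos"])
E
```

```text
[-2.68286113 -2.85065243 15.58408782] [0.56806096 0.22869656 0.17520024]
```

View pics/s1.png

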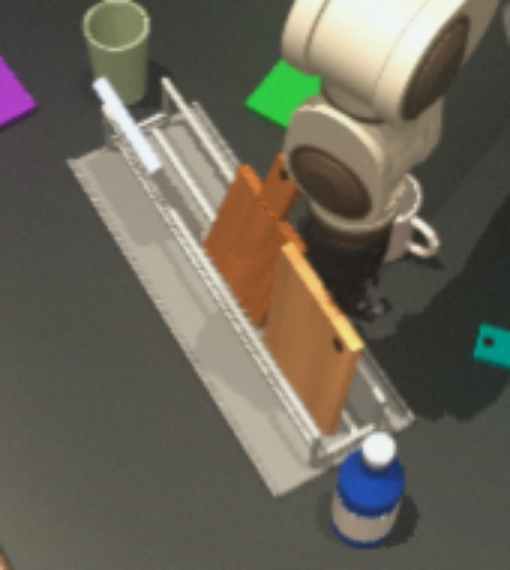

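The board is nearly upright in the crop (top edge from about (290,248) to (355,345)), and its foot is still in the channel. The 17 N upward force suggests its top edge is catching under the knuckles, so I'll raise the tool before pushing further.

Call:
{"name": "apply_moves", "arguments": {
  "motion": [
    {"xyz": [2, 0, -6], "twist": 0, "jaw": -1},
    {"xyz": [3, 0, -12], "twist": 0, "jaw": -1},
    {"xyz": [3, 0, -18], "twist": 0, "jaw": -1},
    {"xyz": [3, 0, -20], "twist": 0, "jaw": -1}
  ]
}}

```text
time: 3.15
ee_pos: [0.5628, 0.2289, 0.1927]
tcp_rot: [180.0, 0.0, -180.0]
wrist_force: [-0.5, 0.8, -0.5]
opening: 0.0004
grasp_force: 0.0
```

Call:
{"name": "apply_moves", "arguments": {
  "motion": [
    {"xyz": [-5, 0, 0], "twist": 0, "jaw": -1},
    {"xyz": [-10, 0, 0], "twist": 0, "jaw": -1},
    {"xyz": [-15, 0, 0], "twist": 0, "jaw": -1}
  ]
}}

```text
time: 3.52
ee_pos: [0.5781, 0.2288, 0.192]
tcp_rot: [-180.0, -0.0, -180.0]
wrist_force: [0.3, -0.3, 0.8]
opening: -0.0
grasp_force: 0.0
```

Call:
{"name": "apply_moves", "arguments": {
  "motion": [
    {"xyz": [-6, 0, 0], "twist": 0, "jaw": -1},
    {"xyz": [-12, 0, 0], "twist": 0, "jaw": -1},
    {"xyz": [-18, 0, 0], "twist": 0, "jaw": -1},
    {"xyz": [-23, 0, 0], "twist": 0, "jaw": -1},
    {"xyz": [-28, 0, 0], "twist": 0, "jaw": -1}
  ]
}}

```text
time: 4.15
ee_pos: [0.6061, 0.2288, 0.1923]
tcp_rot: [180.0, 0.0, -180.0]
wrist_force: [0.0, 0.1, -0.2]
opening: -0.0001
grasp_force: 0.0
```

Call:
{"name": "apply_moves", "arguments": {
  "motion": [
    {"xyz": [-5, 0, 0], "twist": 0, "jaw": -1},
    {"xyz": [-10, 0, 0], "twist": 0, "jaw": -1},
    {"xyz": [-10, 0, 0], "twist": 0, "jaw": -1},
    {"xyz": [-10, 0, 0], "twist": 0, "jaw": -1}
  ]
}}

```text
time: 4.65
ee_pos: [0.6157, 0.2288, 0.1923]
tcp_rot: [-180.0, -0.0, -180.0]
wrist_force: [-1.0, -0.0, -0.6]
opening: -0.0
grasp_force: 0.0
```

```bash
cat > chk.py <<'E'
from h import *
import sys
im,d=camera("scene");W=world("scene",d);hs=cv2.cvtColor(im,cv2.COLOR_RGB2HSV)
cv2.imwrite(f"pics/{sys.argv[1]}.png",cv2.resize(im[130:320,170:340,::-1],None,fx=3,fy=3))
wood=(hs[...,0]<22)&(hs[...,1]>90)&(W[...,2]>.03)&(W[...,2]<.21)&(W[...,0]>.5)&(abs(W[...,1])<.4)
for y0,y1 in((.155,.30),(.02,.155)):
    P=W[wood&(W[...,1]>y0)&(W[...,1]<y1)]
    T=P[P[:,2]>np.percentile(P[:,2],96)];print(len(P),"top",T.mean(0).round(3),"y",np.percentile(P[:,1],[1,99]).round(3))
P=W[(W[...,2]>.15)&(W[...,2]<.185)&(W[...,1]<.015)&(W[...,1]>-.13)&(W[...,0]>.6)&(W[...,0]<.68)];print("tray",P.mean(0).round(3))
o=sensors.get_obs();print(o["time"],o["wrist_force"],o["ee_pos"])
E
python3 chk.py s2
```

```text
311 top [0.655 0.219 0.195] y [0.162 0.291]
478 top [0.567 0.065 0.118] y [0.029 0.148]
tray [ 0.641 -0.051  0.172]
4.7 [ 0.20749888 -0.42410944  0.10562133] [0.6156606  0.22884149 0.19233683]
```

View pics/s2.png

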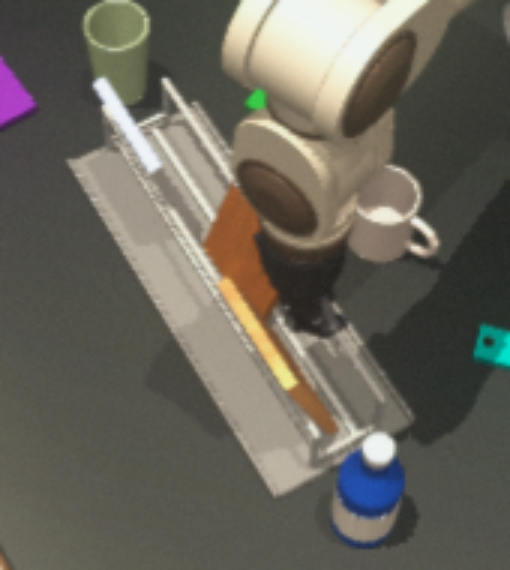

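The crop shows the board leaning back on the rear wire, top edge from about (222,282) to (292,385). Next is to back off and do the paddle.

Call:
{"name": "apply_moves", "arguments": {
  "motion": [
    {"xyz": [30, 0, 0], "twist": 0, "jaw": -1},
    {"xyz": [75, 0, 0], "twist": 0, "jaw": -1},
    {"xyz": [120, 0, -5], "twist": 0, "jaw": -1},
    {"xyz": [140, -25, -10], "twist": 0, "jaw": -1},
    {"xyz": [140, -70, -10], "twist": 0, "jaw": -1}
  ]
}}

```text
time: 5.32
ee_pos: [0.4745, 0.1591, 0.2032]
tcp_rot: [180.0, 0.1, -179.8]
wrist_force: [1.3, 0.1, 0.2]
opening: -0.0001
grasp_force: 0.0
```

Call:
{"name": "apply_moves", "arguments": {
  "motion": [
    {"xyz": [0, -40, 0], "twist": 0, "jaw": -1},
    {"xyz": [0, -69, 0], "twist": 0, "jaw": -1},
    {"xyz": [-12, -69, 0], "twist": 0, "jaw": -1},
    {"xyz": [-24, -69, 0], "twist": 0, "jaw": -1}
  ]
}}

```text
time: 5.82
ee_pos: [0.5005, 0.0901, 0.2025]
tcp_rot: [180.0, 0.0, -180.0]
wrist_force: [0.3, 0.4, -0.3]
opening: -0.0
grasp_force: 0.0
```

```bash
python3 chk.py s3
```

```text
224 top [0.656 0.206 0.193] y [0.163 0.292]
1094 top [0.533 0.09  0.199] y [0.03  0.148]
tray [ 0.642 -0.051  0.172]
5.875 [-1.7821211  -0.54535678 -0.39479371] [0.50161217 0.09039064 0.20199611]
```

Call:
{"name": "apply_moves", "arguments": {
  "motion": [
    {"xyz": [-10, 0, 0], "twist": 0, "jaw": -1},
    {"xyz": [-18, 0, 0], "twist": 0, "jaw": -1},
    {"xyz": [-26, 0, 0], "twist": 0, "jaw": -1},
    {"xyz": [-34, 0, 0], "twist": 0, "jaw": -1},
    {"xyz": [-42, 0, 0], "twist": 0, "jaw": -1}
  ]
}}

```text
time: 6.5
ee_pos: [0.5423, 0.0899, 0.2023]
tcp_rot: [180.0, 0.0, -180.0]
wrist_force: [0.3, 0.2, 0.3]
opening: -0.0
grasp_force: 0.0
```

Call:
{"name": "apply_moves", "arguments": {
  "motion": [
    {"xyz": [-7, 0, 0], "twist": 0, "jaw": -1},
    {"xyz": [-14, 0, 0], "twist": 0, "jaw": -1},
    {"xyz": [-21, 0, 0], "twist": 0, "jaw": -1},
    {"xyz": [-28, 0, 0], "twist": 0, "jaw": -1},
    {"xyz": [-35, 0, 0], "twist": 0, "jaw": -1}
  ]
}}

```text
time: 7.12
ee_pos: [0.5773, 0.0898, 0.2023]
tcp_rot: [180.0, 0.0, -180.0]
wrist_force: [-0.2, -0.2, 0.5]
opening: 0.0002
grasp_force: 0.0
```

Call:
{"name": "apply_moves", "arguments": {
  "motion": [
    {"xyz": [-6, 0, 0], "twist": 0, "jaw": -1},
    {"xyz": [-12, 0, 0], "twist": 0, "jaw": -1},
    {"xyz": [-18, 0, 0], "twist": 0, "jaw": -1},
    {"xyz": [-24, 0, 0], "twist": 0, "jaw": -1},
    {"xyz": [-29, 0, 0], "twist": 0, "jaw": -1}
  ]
}}

```text
time: 7.75
ee_pos: [0.6062, 0.0898, 0.2023]
tcp_rot: [-180.0, -0.0, -180.0]
wrist_force: [0.4, -1.1, -0.4]
opening: 0.0001
grasp_force: 0.0
```

Call:
{"name": "apply_moves", "arguments": {
  "motion": [
    {"xyz": [-5, 0, 0], "twist": 0, "jaw": -1},
    {"xyz": [-10, 0, 0], "twist": 0, "jaw": -1},
    {"xyz": [-10, 0, 0], "twist": 0, "jaw": -1},
    {"xyz": [-10, 0, 0], "twist": 0, "jaw": -1}
  ]
}}

```text
time: 8.25
ee_pos: [0.6157, 0.0898, 0.2023]
tcp_rot: [180.0, -0.0, -180.0]
wrist_force: [-0.3, -0.6, -0.2]
opening: 0.0001
grasp_force: 0.0
```

```bash
python3 chk.py s4
```

```text
228 top [0.654 0.216 0.192] y [0.162 0.291]
163 top [0.653 0.091 0.206] y [0.028 0.146]
tray [ 0.641 -0.051  0.172]
8.3 [ 0.17928492  0.25318645 -0.05433738] [0.61565772 0.08981146 0.20232789]
```

View pics/s4.png

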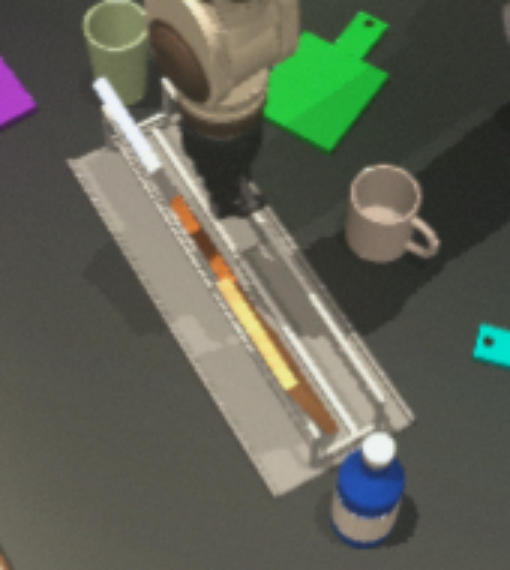

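The crop shows both boards leaning back in line with the tray (paddle at about (200,235), board at (258,335)). I'll back off, lift clear and check again.

Call:
{"name": "apply_moves", "arguments": {
  "motion": [
    {"xyz": [30, 0, 0], "twist": 0, "jaw": -1},
    {"xyz": [75, 0, 0], "twist": 0, "jaw": -1},
    {"xyz": [120, 0, -10], "twist": 0, "jaw": -1},
    {"xyz": [165, 0, -40], "twist": 0, "jaw": -1},
    {"xyz": [205, 0, -80], "twist": 0, "jaw": -1}
  ]
}}

```text
time: 8.93
ee_pos: [0.4086, 0.0896, 0.2827]
tcp_rot: [-180.0, -0.0, -180.0]
wrist_force: [0.2, -0.7, 0.6]
opening: 0.0
grasp_force: 0.0
```

Call:
{"name": "apply_moves", "arguments": {
  "motion": [
    {"xyz": [20, 0, -20], "twist": 0, "jaw": -1},
    {"xyz": [20, 0, -20], "twist": 0, "jaw": -1},
    {"xyz": [20, 0, -20], "twist": 0, "jaw": -1},
    {"xyz": [20, 0, -20], "twist": 0, "jaw": -1}
  ]
}}

```text
time: 9.43
ee_pos: [0.3911, 0.0897, 0.301]
tcp_rot: [-180.0, -0.1, 180.0]
wrist_force: [-0.2, -0.6, 0.0]
opening: 0.0
grasp_force: 0.0
```

```bash
python3 chk.py s5
```

```text
221 top [0.656 0.202 0.193] y [0.163 0.292]
160 top [0.652 0.087 0.206] y [0.027 0.146]
tray [ 0.642 -0.051  0.172]
9.475 [-1.40461359 -0.24186736  0.26721678] [0.391072   0.08971732 0.30108626]
```

View pics/s5.png

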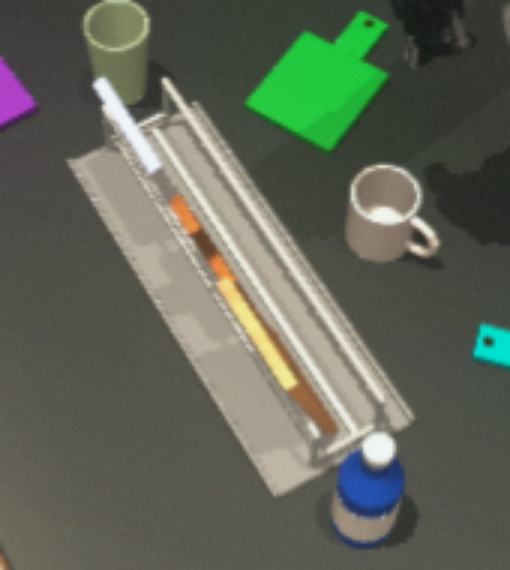

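Both boards rest on the rear wire, the other things haven't moved, and the gripper is clear (top right of the crop).

```bash
python3 -c "
from workcell import bot
print(bot.job_done())"
```

```text
the job is handed in; nothing more can be done
None
```

The chopping board and the paddle board both lean back on the rack's rear wire, nothing else was moved, the robot is clear, and the job was handed in at about 9.5 s; along the way the chopping board's top edge pushed up on the gripper with about 17 N, so I raised the tool and carried on.

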